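# Set the decorating wheel back one notch

### The job

Put the ratcheted decorating wheel back by one notch: with a fingertip, push the pawl's red bar away from the wheel so that the pawl lifts out of the teeth and stays up on its stop, then push one of the brass pins to turn the wheel backward (clockwise seen from above) by one notch and no further, and last push the bar back towards the wheel so that the pawl drops fully home into the next notch. Only touch and push with the fingers: pick nothing up, keep the pot standing in the middle of the wheel, and leave the jars and other things where they are.

Things in the scene. Friction and masses are not known exactly. Their poses are not given: they have to be found in the camera images.
- stand: Plywood board 320 x 400 x 18 mm that carries the wheel and the pawl, fixed to the table. Origin on the wheel's axis at table height; the board reaches 160 mm to each side in its x, from -250 to +150 mm in its y; the pawl is on its -y side.
- wheel_center (a point): Decorating wheel: flat grey turntable, 240 mm across, axis upright; this point: on the axis at its upper face, 48 mm above the table. Ten aluminium saw-teeth 12 mm tall stand on the rim, 96 to 120 mm from the axis, 36 degrees (one notch) apart: steep face at the clockwise end seen from above, ramp running down counter-clockwise to a flat valley.
- wheel (a joint): Turn of the wheel, rad, growing CLOCKWISE seen from above (backward). One notch: 0.628. Nose reaches the valley floor from -0.165 to 0 (wheel starts in this play) and, one notch back, from 0.463 to 0.628. With the pawl down a steep face stops it at 0; with the pawl up it turns with about 2 N at a pin and stays where it is left.
- pawl (a joint): Angle of the pawl, rad: 0 down, its nose on the valley floor; grows as the nose is lifted and swung up away from the wheel; 1.19 right up, its stem on the rubber stop. About 0.2 clears the teeth. The heavy red bar tips it over: let go below 0.65 it falls down by its weight, past 0.85 it falls back on to the stop and stays up. Moving it takes about 2 N.
- pawl_hinge (a point): Middle of the pawl's hinge, fixed, 175 mm from the wheel's axis, 70 mm above the table; its pin is level, square to the line to the axis. Cheeks 22 mm apart outside reach 78 mm above the table. A black rubber stop, 20 mm wide, 86 mm tall, stands 24 mm beyond it, away from the wheel.
- pawl_nose (a point): Lower end of the nose of the steel pawl, 67 mm from the hinge, 10 mm wide. The pawl's arm is 10 mm wide, 8 mm thick, 74 mm long from the hinge: level towards the wheel when down; when up it points steeply upward, 68 degrees, still leaning a little to the wheel's side.
- pawl_bar (a point): Middle of the pawl's smooth red cross-bar, 10 mm thick, 110 mm long, parallel to the hinge pin, on a thin stem in the middle. Pawl down: 26 mm nearer the wheel than the hinge and 40 mm above it; its ends are free on both sides: pushed level away from the wheel it swings the pawl up. Pawl up: 27 mm beyond the hinge and 39 mm above it; pushed towards the wheel it tips the pawl down.
- pot_mid (a point): Terracotta pot standing loose in the middle of the wheel, 68 mm across, 70 mm tall; this point is half-way up. It turns with the wheel.
- pin0 (a point): Upright brass pin on the wheel, one of five at 72 degrees, 8 mm thick, standing 40 mm above the wheel (top 88 mm above the table), 80 mm from the axis; this point is at the top of the pin. Push it sideways to turn the wheel.
- pin1 (a point): Upright brass pin on the wheel, one of five at 72 degrees, 8 mm thick, standing 40 mm above the wheel (top 88 mm above the table), 80 mm from the axis; this point is at the top of the pin. Push it sideways to turn the wheel.
- pin2 (a point): Upright brass pin on the wheel, one of five at 72 degrees, 8 mm thick, standing 40 mm above the wheel (top 88 mm above the table), 80 mm from the axis; this point is at the top of the pin. Push it sideways to turn the wheel.
- pin3 (a point): Upright brass pin on the wheel, one of five at 72 degrees, 8 mm thick, standing 40 mm above the wheel (top 88 mm above the table), 80 mm from the axis; this point is at the top of the pin. Push it sideways to turn the wheel.
- pin4 (a point): Upright brass pin on the wheel, one of five at 72 degrees, 8 mm thick, standing 40 mm above the wheel (top 88 mm above the table), 80 mm from the axis; this point is at the top of the pin. Push it sideways to turn the wheel.
- jar_red: Bystander: red screw-top paint jar, 44 mm across, 60 mm tall, standing on the plywood board beside the wheel; origin at the middle of its underside.
- jar_blue: Bystander: blue screw-top paint jar with white cap, 40 mm across, 55 mm tall, standing on the opposite corner of the board; origin at the middle of its underside.
- jug: Bystander: white plastic solvent jug, 100 mm across, 200 mm tall, on the table; origin at the middle of its underside.
- tin: Bystander: open steel tin, 84 mm across, 100 mm tall, on the table; origin at the middle of its underside.
- can: Bystander: aluminium paint can with paper label, 80 mm across, 95 mm tall, on the table; origin at the middle of its underside.
- brush: Bystander: paint brush lying on the table.
- knife: Bystander: spatula (painting knife) lying on the table.
Things that resemble listed ones, but are neither listed nor needed, are in the scene too. What is meant by the part that bears pot_mid is not green or turquoise, and is the smaller of those in its own colour.

How it is judged:
By the outcome, as a careful person would: the job done as asked, in the order asked, and still so for the second after the job is handed in, with the robot touching nothing.
It also fails if it takes over 54 s, if anything falls off the work surface, if the arm or the gripper's body presses on something with over 40 N, if the wrist force passes 120 N, or if a joint passes its speed limit or range.

### The arm

A 7-joint arm with a two-finger parallel gripper is mounted at the origin on the work surface. World frame = base frame: x ahead of the robot, y to its left, z up, the work surface at z = 0. Lengths are in m, angles in degrees, forces in N, time in s.
With the tool pointing down it reaches from about 0.35 to 0.9 m from the base axis. Payload 7.2 kg.
Tool frame: the origin (TCP) lies midway between the tips of the shut fingers; the grasp point (between the pads) lies 19 mm behind it; z points along the fingers, y is the line along which they close (so a half turn about z gives the same grasp; the last joint's range is limited). The gripper opens to 88 mm and grips with 3 to 60 N. Pads are 20 mm wide; open, the fingers measure 115 mm over their backs; the gripper's body (75 mm by 178 mm) begins 61 mm behind the grasp point.
Start: joints at [-77.418, 23.554, -0.728, 91.456, 0.321, 64.991, -4.71], TCP at [0.177, 0.599, 0.198] pointing down, gripper open.
Joint ranges: [-169.25, 169.25], [-16.82, 113.86], [-84.01, 82.57], [7.8, 145.47], [-59.2, 239.2], [7.22, 106.19], [-163.78, 163.78]. Speed limits (degrees/s): [136.94, 136.94, 172.46, 172.46, 180, 180, 180].

### API

Orientations are given as a 3x3 rotation matrix whose columns are the frame's x, y, z axes.
In Python, from rig import r gives the robot as it stands.
- The arm moves only by the tool play_rows, never from a script. Its argument "deltas" is one flat list of numbers, 5 for each row, row after row: the shift along the tool's x, y, z in m, then the turn about the tool's z in rad, then the finger opening in m, from 0 to 0.0878. A call has 1 to 10 rows; each row is the pose to reach, as a shift and turn from the pose commanded when the call began, along the tool's axes at that moment; what a row does not reach only later rows make up. A row lasts 1/8 s, in which the tool goes at most 62.5 mm and 10.7 degrees, less where a joint would pass 70% of its speed; a pose out of reach is approached as far as the arm can. A call with a gripper value outside its range is refused whole. The fingers move at their own pace and stop on an object; the grip force is fixed at half the most. Time passes only in rows, so rows that repeat a pose let the fingers close. It gives the time, the measured TCP pose, the force, the opening and the grip force at its end, in the units of the state.
- r.read_state(): the state, without advancing time (a new reading comes with each control period).
- r.grab_frame(name): name is "side" or "top" or "wrist"; returns (picture, depth): 420x560x3 uint8, blue, green, red; 420x560 float32, m along the optical axis (not along the pixel's ray), 0 where there is no reading.
- r.get_calibration(name): a dict with "intrinsics" (3x3 intrinsics, pixels), "dist" ([k1, k2, p1, p2, k3] as OpenCV has them; the pictures are not rectified), "rvec" (rotation vector, rad) and "tvec" (3), from world to camera coordinates, as OpenCV has them. Camera axes: x right, y down, z forward; pixel columns grow to the right and rows downward; lengths in m; the calibration is good to about 2 mm. A picture is of the moment at which its call begins: read the wrist's pose just before it. get_calibration takes no time and is no camera call; for the wrist camera it gives the pose at the moment of the call.
- r.job_done(): hands the job in; it is judged then, once.
The state is a dict: "time_s": time; "joint_pos": joint angles; "joint_velocities": joint speeds; "joint_efforts": joint torques, N m; "position": TCP position; "tool_rot": TCP orientation; "ft_force": force on the tool from outside, world axes, zero at the start; "ft_torque": the same for the moment, N m; "opening": finger opening in m; "grip_force": force on a finger pad.
Only numpy, scipy, OpenCV 4.12 (cv2) and the standard library are available. Lean on these libraries where they do the work, as an engineer would, in place of code of your own. Each camera call takes 0.05 s, during which the arm holds its last target. There are 200 camera calls.

## Working session

There is one attempt and no reset: what is moved stays moved. The work goes in short steps, Python scripts to look and compute and a tool call to move; the robot and the scene stay as the last step left them, time stands still between calls to the robot, and variables do not carry over. Pictures are saved under pics/ and viewed, at most 10 in all, crops included, and the job is handed in when it is done.

Besides the shell and the picture viewer there is one more tool, called after "Call:" as name(argument=value, ...) on one line, values as JSON. play_rows: Moves the arm, as the interface text tells. Its arguments: {"type":"object","properties":{"deltas":{"type":"array","items":{"type":"number"}}},"required":["deltas"]}

```bash
mkdir -p pics
python3 - <<'E'
from rig import r
import cv2,numpy as np
s=r.read_state();print(s['time_s'],s['position'],s['tool_rot'],s['opening'])
for n in('top','side'):
    p,d=r.grab_frame(n);cv2.imwrite(f'pics/{n}0.png',p);np.save(f'pics/{n}0.npy',d)
    c=r.get_calibration(n);print(n,c)
E
```

```text
0.0 [0.17726022 0.59876015 0.19711535] [[-9.58900039e-01  2.83743906e-01 -3.34295793e-04]
 [ 2.83744075e-01  9.58898758e-01 -1.57196289e-03]
 [-1.25479070e-04 -1.60220973e-03 -9.99998709e-01]] 0.08765670723939098
top {'intrinsics': array([[484.74021939,   0.        , 283.41356589],
       [  0.        , 484.74021939, 210.22054179],
       [  0.        ,   0.        ,   1.        ]]), 'dist': array([-0.03586806,  0.        ,  0.        ,  0.        ,  0.        ]), 'rvec': array([ 2.1283772 , -2.14831836,  0.149422  ]), 'tvec': array([0.02417052, 0.52701647, 1.45037206])}
side {'intrinsics': array([[491.51707021,   0.        , 278.99994684],
       [  0.        , 491.51707021, 211.33018283],
       [  0.        ,   0.        ,   1.        ]]), 'dist': array([-0.02695036,  0.        ,  0.        ,  0.        ,  0.        ]), 'rvec': array([ 2.12818564, -0.56518694,  0.31370699]), 'tvec': array([-0.45635736,  0.21420002,  1.11464591])}
```

View pics/top0.png

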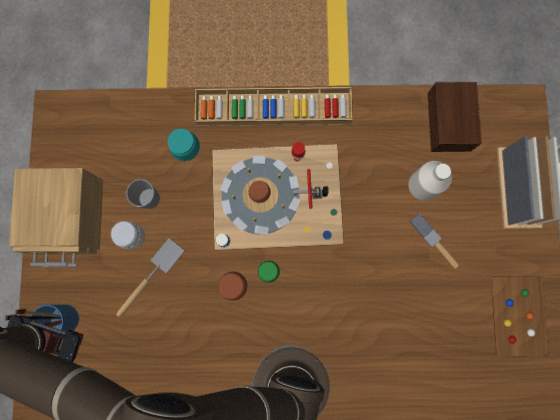

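View pics/side0.png

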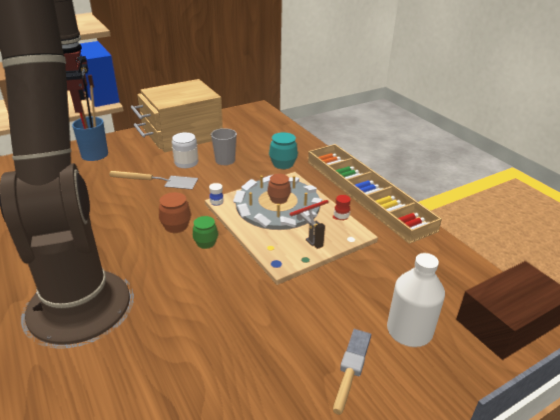

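Top view: the wheel is centred at about (260,194), with the small terracotta pot (259,191) on it. The larger terracotta pot at (232,286) stands off the wheel, so the small one is meant. The red bar is at about (310,188), the hinge and stop at (318,191), and the red jar at (298,150).

```bash
cat > h.py <<'E'
import cv2,numpy as np
def ray(c,px):
    px=np.array(px,float).reshape(-1,1,2)
    u=cv2.undistortPoints(px,c['intrinsics'],c['dist']).reshape(-1,2)
    R=cv2.Rodrigues(np.array(c['rvec'],float))[0];t=np.array(c['tvec']).reshape(3)
    return -R.T@t, np.c_[u,np.ones(len(u))]@R
def plane(c,px,z):
    o,d=ray(c,px);return o+d*((z-o[2])/d[:,2])[:,None]
def blobs(m,a=4):
    n,l,s,ce=cv2.connectedComponentsWithStats(m.astype(np.uint8))
    return [(ce[i],s[i],l==i) for i in range(1,n) if s[i][4]>=a]
def proj(c,P):
    return cv2.projectPoints(np.array(P,float).reshape(-1,1,3),np.array(c['rvec'],float),np.array(c['tvec'],float),c['intrinsics'],c['dist'])[0].reshape(-1,2)
E
python3 - <<'E'
from rig import r
from h import *
p=cv2.imread('pics/top0.png');c=r.get_calibration('top')
h=cv2.cvtColor(p,cv2.COLOR_BGR2HSV)
H,S,V=cv2.split(h)
roi=np.zeros(H.shape,bool);roi[140:255,205:350]=1
red=roi&((H<5)|(H>174))&(S>170)
for ce,s,m in blobs(red,8):
    ys,xs=np.nonzero(m);print('red',ce,s,plane(c,ce,.11)[0])
    if s[3]>25:
        b=cv2.minAreaRect(np.c_[xs,ys].astype(np.float32));q=plane(c,cv2.boxPoints(b),.11);print(q)
# wheel: grey disk
g=roi&(S<70)&(V>60)
for ce,s,m in blobs(g,200):
    cnt=max(cv2.findContours(m.astype(np.uint8),0,1)[0],key=cv2.contourArea);e=cv2.fitEllipse(cv2.convexHull(cnt));print('grey',s,e,plane(c,e[0],.048))
pot=roi&(H<14)&(S>130)&~red
for ce,s,m in blobs(pot,80): print('pot',ce,s,plane(c,ce,.118))
# board corners
bm=roi&(H>10)&(H<25)&(V>150)
cnt=np.vstack(cv2.findContours(cv2.morphologyEx(bm.astype(np.uint8),cv2.MORPH_OPEN,np.ones((3,3))),0,1)[0])
b=cv2.minAreaRect(cnt);q=plane(c,cv2.boxPoints(b),.018);print('board',q,q.mean(0),[np.linalg.norm(q[i]-q[i-1]) for i in range(4)])
big=cv2.resize(p[135:260,200:350],None,fx=5,fy=4.8,interpolation=cv2.INTER_CUBIC);cv2.imwrite('pics/crop.png',big)
E
```

```text
red [297.93670886 149.46202532] [292 142  13  16 158] [ 0.69956809 -0.02636159  0.11      ]
red [309.17171717 188.72727273] [307 169   5  39  99] [ 0.5798533  -0.05788583  0.11      ]
[[ 0.63927371 -0.05175302  0.11      ]
 [ 0.63966026 -0.05957942  0.11      ]
 [ 0.52539613 -0.06422885  0.11      ]
 [ 0.52501515 -0.05649772  0.11      ]]
grey [ 220  155   88   81 3960] ((262.012939453125, 194.83428955078125), (79.44011688232422, 85.8855209350586), 85.27472686767578) [[0.57447507 0.08454612 0.048     ]]
pot [258.93351801 191.15235457] [249 181  21  21 361] [[0.57262066 0.08972505 0.118     ]]
board [[ 0.72881089  0.25194333  0.018     ]
 [ 0.74310802 -0.15660116  0.018     ]
 [ 0.42476224 -0.16244371  0.018     ]
 [ 0.41044601  0.23326188  0.018     ]] [0.57678179 0.04154009 0.018     ] [np.float64(0.3189125129230101), np.float64(0.4087945835421509), np.float64(0.3183993860054874), np.float64(0.395964479244938)]
```

View pics/crop.png

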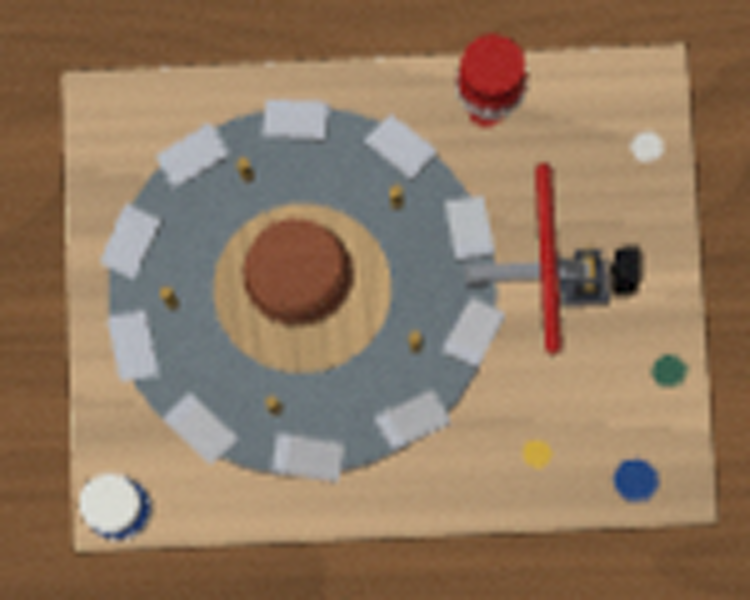

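Crop: the small terracotta pot at (298,270) is the only one on the wheel. The pawl points left from its hinge at (590,275), with the bar centred at (549,260). There are five pins, the lowest at (273,398). The measurements agree with a wheel axis at about (0.575,0.0905) and a stand yaw of +2.2°. I'll close the gripper and go above the near end of the bar, on the wheel side.

Call:
play_rows(deltas=[0,0,-0.06,0,0,-0.527,-0.496,-0.06,-0.16,0,-0.527,-0.496,-0.06,-0.326,0,-0.527,-0.496,-0.06,-0.326,0,-0.527,-0.496,-0.06,-0.326,0,-0.527,-0.496,-0.06,-0.326,0,-0.527,-0.496,-0.06,-0.326,0,-0.527,-0.496,-0.06,-0.326,0,-0.527,-0.496,-0.06,-0.326,0,-0.527,-0.496,-0.06,-0.326,0])

```text
time_s: 1.35
position: [0.4613, 0.1115, 0.258]
tool_rot: [[-0.999, -0.038, 0.0], [-0.038, 0.999, 0.0], [-0.0, 0.0, -1.0]]
ft_force: [1.3, 1.0, -0.8]
opening: 0.0002
grip_force: 0.0
```

Call:
play_rows(deltas=[-0.037,-0.07,0.03,0,0,-0.074,-0.14,0.06,0,0,-0.074,-0.14,0.078,0,0,-0.074,-0.14,0.078,0,0,-0.074,-0.14,0.078,0,0])

```text
time_s: 1.98
position: [0.5397, -0.023, 0.1799]
tool_rot: [[-0.999, -0.038, -0.001], [-0.038, 0.999, 0.0], [0.001, 0.0, -1.0]]
ft_force: [0.3, -0.1, -0.5]
opening: 0.0006
grip_force: 0.0
```

Run:
```python
from rig import r
from h import *
s=r.read_state();print(s['time_s'],s['position'],s['ft_force'])
c=r.get_calibration('wrist');p,d=r.grab_frame('wrist');cv2.imwrite('pics/w1.png',p)
print(c)
np.savez('pics/w1.npz',d=d,**c)
# expected positions
X=np.array([.9993,.0384]);Y=np.array([-.0384,.9993]);O=np.array([.575,.0905])
f=lambda x,y,z:np.r_[O+x*X+y*Y,z]
print(proj(c,[f(0,-.149,.11),f(-.055,-.149,.11),f(.055,-.149,.11),f(0,0,.048),f(0,-.175,.078),s['position']]))
t=cv2.imread('pics/top0.png');ct=r.get_calibration('top')
for q in [(249,168.8),(279.2,174.2),(283.2,204.8),(254.6,217.9),(233.2,195.4)]:
    P=plane(ct,q,.088)[0][:2]-O;v=np.array([P@X,P@Y]);print('pin',v,np.hypot(*v),np.degrees(np.arctan2(v[1],v[0])))
```

```text
1.975 [ 0.53973503 -0.02298964  0.17986569] [ 0.32242487 -0.10691502 -0.52846797]
{'intrinsics': array([[297.10626502,   0.        , 275.9629084 ],
       [  0.        , 297.10626502, 205.68026309],
       [  0.        ,   0.        ,   1.        ]]), 'dist': array([-0.04178348,  0.        ,  0.        ,  0.        ,  0.        ]), 'rvec': array([-2.04871255, -2.12953332, -0.27029231]), 'tvec': array([ 0.04369032, -0.54725445,  0.23752475])}
[[235.96396329 248.74261056]
 [233.85608644 190.55965147]
 [237.97505779 301.06347754]
 [374.62224214 227.29669697]
 [214.84129558 236.62746587]
 [275.80002499 234.28572632]]
pin [0.07347351 0.02820271] 0.07870037619803705 20.999230983347093
pin [ 0.05229556 -0.06204154] 0.08114171327056634 -49.87205675933691
pin [-0.04145469 -0.0696977 ] 0.0810941484806553 -120.7432687244591
pin [-0.07667592  0.01696418] 0.07853012352225656 167.52454851904955
pin [-0.00569387  0.07841867] 0.07862510823392033 94.15288196960923
```

View pics/w1.png

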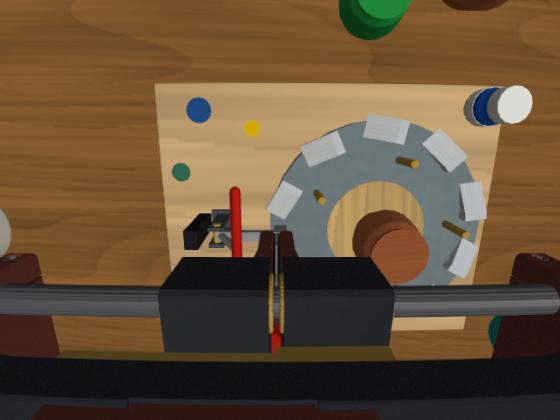

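The wrist view has the near end of the bar at (235,188), against a prediction of (234,190). The fingers at (275,234) are on the wheel side of the bar with space around them. Next I'll lower and push.

Call:
play_rows(deltas=[0,0,0.045,0,0,0,0,0.083,0,0,0,0,0.083,0,0,0,-0.01,0.083,0,0,0,-0.018,0.083,0,0,0,-0.025,0.083,0,0,0,-0.031,0.083,0,0,0,-0.037,0.083,0,0,0,-0.043,0.083,0,0,0,-0.049,0.083,0,0])

```text
time_s: 3.28
position: [0.5419, -0.073, 0.0969]
tool_rot: [[-0.999, -0.038, -0.0], [-0.038, 0.999, 0.0], [0.0, 0.0, -1.0]]
ft_force: [0.2, -0.4, -0.7]
opening: 0.0005
grip_force: 0.0
```

Call:
play_rows(deltas=[0,-0.004,0,0,0,0,-0.008,0,0,0,0,-0.012,0,0,0,0,-0.015,0,0,0,0,-0.018,0,0,0,0,-0.019,0,0,0,0,-0.019,0,0,0])

```text
time_s: 4.15
position: [0.5426, -0.0916, 0.0969]
tool_rot: [[-0.999, -0.038, -0.0], [-0.038, 0.999, 0.0], [0.0, 0.0, -1.0]]
ft_force: [0.2, 0.2, -0.2]
opening: 0.0004
grip_force: 0.0
```

Run:
```python
from rig import r
from h import *
s=r.read_state();print(s['time_s'],s['position'],s['ft_force'])
p,d=r.grab_frame('side');cv2.imwrite('pics/s1.png',cv2.resize(p[150:290,190:400],None,fx=3,fy=3,interpolation=cv2.INTER_CUBIC))
```

```text
4.15 [ 0.54262939 -0.09163106  0.0969176 ] [ 0.16759414  0.18779107 -0.22467852]
```

View pics/s1.png

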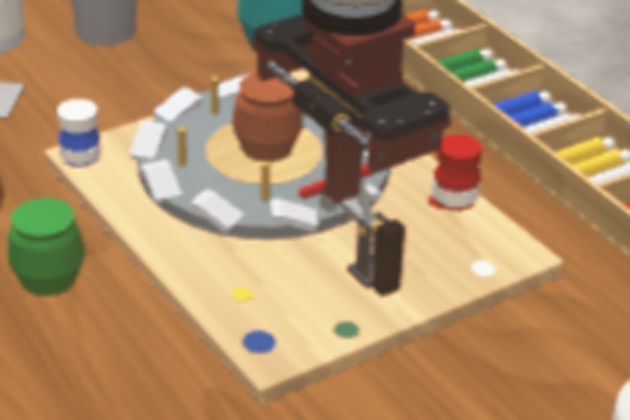

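Unclear. The bar's near end is still at crop (300,190), as before the push, and the finger covers part of it at (345,190). I'll check by projecting the known points and measuring in the side view.

```bash
cat >> h.py <<'E'
X=np.array([.9993,.0384]);Y=np.array([-.0384,.9993]);O=np.array([.575,.0905])
f=lambda x,y,z:np.r_[O+x*X+y*Y,z]
def red(p):
    H,S,V=cv2.split(cv2.cvtColor(p,cv2.COLOR_BGR2HSV));return ((H<5)|(H>174))&(S>170)&(V>60)
E
python3 - <<'E'
from rig import r
from h import *
c=r.get_calibration('side');s=r.read_state()
print('tcp',proj(c,s['position']))
for n,y,z in(('down',-.149,.11),('up',-.202,.109)):print(n,proj(c,[f(-.055,y,z),f(0,y,z),f(.055,y,z)]).round(1).tolist())
p0=cv2.imread('pics/side0.png');p,_=r.grab_frame('side')
for im in(p0,p):
  m=red(im);m[:190]=0;m[250:]=0;m[:,:270]=0;m[:,370:]=0
  for ce,st,mm in blobs(m,6):print(ce,st)
  print()
p,d=r.grab_frame('top');c=r.get_calibration('top')
m=red(p);m[:140]=0;m[250:]=0;m[:,:280]=0;m[:,370:]=0
for ce,st,mm in blobs(m,6):print('top',ce,st)
print(proj(c,[f(-.055,-.202,.109),f(.055,-.202,.109),s['position']]))
big=np.hstack([cv2.resize(p[140:250,270:350],None,fx=5,fy=5)])
cv2.imwrite('pics/t1.png',big)
E
```

```text
tcp [[303.18814167 223.28467596]]
down [[291.0, 214.6], [309.0, 208.1], [326.3, 201.8]]
up [[303.1, 225.8], [321.3, 218.9], [338.9, 212.2]]
[342.39622642 203.47641509] [335 195  15  18 212]
[308.76923077 207.14102564] [291 200  37  15  78]

[342.30697674 203.47906977] [335 195  15  18 215]
[311.  206.5] [310 206   3   2   6]
[294.1875 212.4375] [291 211   7   4  16]

top [297.83766234 149.4025974 ] [292 142  13  15 154]
[[328.41620478 206.03718026]
 [326.15188642 169.45900102]
 [320.5694719  201.79487623]]
```

View pics/t1.png

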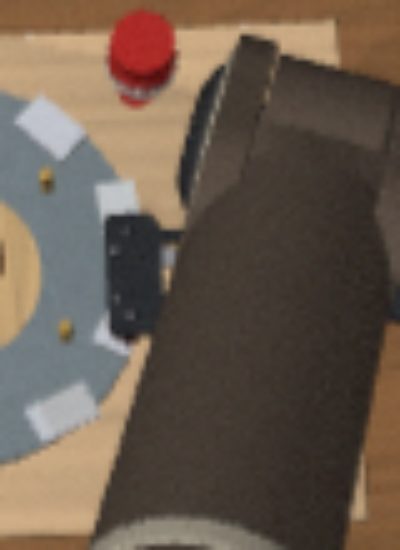

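The bar is still down and the finger is now beyond it, so it slipped past without lifting the pawl. I'll check the finger's real extent in the side depth image.

```bash
cat >> h.py <<'E'
def cloud(c,d):
    v,u=np.nonzero(d>0);o,dr=ray(c,np.c_[u,v])
    R=cv2.Rodrigues(np.array(c['rvec'],float))[0]
    k=dr@R[2]  # z component=1
    return u,v,o+dr*(d[v,u]/k)[:,None]
E
python3 - <<'E'
from rig import r
from h import *
c=r.get_calibration('side');p,d=r.grab_frame('side');s=r.read_state();print(s['position'],s['joint_efforts'][:2])
cv2.imwrite('pics/s2.png',p);np.save('pics/s2.npy',d)
u,v,P=cloud(c,d);S=np.c_[(P[:,:2]-O)@X,(P[:,:2]-O)@Y,P[:,2]]*1000
tt=(s['position'][:2]-O);print('tcp stand',tt@X,tt@Y)
m=(abs(S[:,0])<65)&(S[:,1]<-125)&(S[:,1]>-230)&(S[:,2]>60)&(S[:,2]<150)
for a in range(203,232,1):
    q=m&(v==a)
    print(a,' '.join(f"{int(x)}:{int(t[0])},{int(t[1])},{int(t[2])}" for x,t in zip(u[q],S[q]) )[:420])
E
```

```text
[ 0.54265561 -0.09149405  0.09693325] [ 3.66232870e-02 -5.00839305e+01]
tcp stand -0.039310324595367555 -0.18062462874985252
203 
204 
205 310:3,-147,117 311:4,-150,119 321:36,-151,108
206 298:-52,-173,149 310:0,-151,117 311:4,-150,115
207 298:-52,-173,146 299:-52,-177,148 308:-32,-187,147 309:-30,-189,148 310:0,-152,115 311:3,-151,113 312:7,-151,112
208 298:-50,-171,141 299:-52,-178,146 300:-49,-178,145 305:-42,-188,149 306:-41,-191,149 307:-37,-189,147 308:-33,-188,145 309:-30,-188,144 310:-2,-156,115 311:3,-152,110 312:6,-152,110
209 298:-52,-174,141 299:-52,-178,144 300:-51,-181,145 301:-52,-186,148 304:-45,-189,147 305:-40,-186,144 306:-39,-188,145 307:-38,-192,146 308:-33,-189,143 309:-30,-189,142 310:1,-151,108
210 296:-36,-143,114 297:-36,-147,116 298:-51,-173,137 299:-49,-174,137 300:-51,-181,142 301:-52,-186,145 302:-49,-186,144 303:-47,-188,144 304:-45,-189,144 305:-41,-188,142 306:-37,-187,140 307:-37,-190,142 308:-34,-191,141 309:-29,-188,138 310:0,-153,106
211 293:-46,-144,115 294:-46,-148,117 295:-42,-147,115 296:-41,-150,117 297:-40,-153,117 298:-52,-174,135 299:-51,-
[... 3952 characters left out ...]
,-198,82 317:-11,-202,85 318:-11,-205,87 319:-7,-205,85 320:-6,-207,86 321:-3,-207,85 322:2,-204,81 323:6,-203,79 324:8,-204,79
229 309:-11,-169,61 310:-11,-173,63 311:-12,-179,67 312:-10,-180,67 313:-6,-180,66 315:-10,-192,75 316:-11,-197,79 317:-10,-200,80 318:-9,-204,82 319:-6,-204,81 320:-5,-207,83 321:0,-202,77 322:4,-202,75 323:3,-207,79 324:7,-206,77
230 310:-11,-174,61 311:-12,-179,64 312:-11,-181,65 315:-10,-192,72 316:-10,-197,75 317:-9,-200,77 318:-9,-204,79 319:-6,-204,78 320:-4,-206,78 321:-1,-206,77 322:2,-205,75 323:3,-207,76
231 312:-10,-180,61 315:-9,-192,69 316:-11,-198,73 317:-8,-198,72 318:-11,-206,78 319:-8,-206,77 320:-2,-204,73 321:0,-204,72 322:2,-205,72 323:4,-206,72
```

The depth image shows the fingertips ending near z≈0.124, about 26 mm above the reported TCP, so they passed over the bar without touching it. I'll cross-check this with the wrist depth image saved earlier.

Run:
```python
from h import *
w=np.load('pics/w1.npz');d=w['d'];u,v,P=cloud(w,d)
T=np.array([.5397,-.023,.1799])
S=np.c_[(P-T)[:,:2]@X,(P-T)[:,:2]@Y,(P-T)[:,2]]*1000
m=(abs(S[:,0])<30)&(abs(S[:,1])<30)&(S[:,2]>-30)&(S[:,2]<60)
for a in range(226,260,3):
    q=m&(v==a);print(a,' '.join(f"{int(x)}:{int(t[0])},{int(t[1])},{int(t[2])}" for x,t in list(zip(u[q],S[q]))[::4]))
```

```text
226 
229 
232 260:-11,-8,28 265:-11,-6,27 269:-11,-3,29 279:-11,1,27 283:-11,4,28 287:-11,6,27 291:-11,8,27
235 259:-11,-9,32 263:-11,-7,33 267:-11,-4,31 271:-11,-2,32 275:-10,0,29 279:-11,1,32 283:-11,3,32 287:-11,6,33 291:-11,8,32
238 259:-11,-9,36 263:-11,-6,37 267:-11,-4,37 271:-11,-2,36 275:-9,0,32 279:-11,1,37 283:-11,3,37 287:-11,5,37 291:-11,8,37
241 258:-11,-9,42 262:-11,-7,41 266:-11,-5,40 270:-11,-3,41 275:-9,0,37 279:-11,1,42 283:-11,3,40 287:-11,5,41 291:-11,7,42
244 258:-11,-9,45 262:-11,-7,45 266:-11,-4,45 270:-11,-2,45 274:-9,0,41 278:-9,1,42 282:-11,3,45 286:-11,5,45 290:-11,7,45
247 258:-11,-8,49 262:-11,-6,50 266:-11,-4,49 270:-11,-2,49 274:-9,0,45 278:-10,1,46 282:-11,3,48 286:-11,5,50 290:-11,6,50
250 256:-10,-9,52 260:-11,-7,54 264:-11,-5,54 268:-11,-3,53 272:-8,-1,46 276:-9,0,49 280:-11,2,53 284:-11,3,52 288:-11,5,53 292:-11,7,53
253 255:-10,-9,55 259:-10,-7,56 263:-10,-6,56 267:-11,-4,58 271:-11,-2,56 275:-9,0,53 279:-6,1,46 283:-11,3,57 287:-11,5,56 291:-11,7,56 295:-11,9,57
256 253:-10,-10,58 265:-11,-4,59 274:-10,0,57 278:-10,1,57 292:-11,7,59 298:-10,10,58
259 277:-9,0,59
```

Run:
```python
from h import *
w=np.load('pics/w1.npz');d=w['d'];u,v,P=cloud(w,d)
T=np.array([.5397,-.023,.1799])
S=np.c_[(P-T)[:,:2]@X,(P-T)[:,:2]@Y,(P-T)[:,2]]*1000
m=(S[:,2]>25)
for lo in range(25,150,8):
    q=m&(S[:,2]>=lo)&(S[:,2]<lo+8)
    if q.sum(): print(lo,q.sum(),'x',np.percentile(S[q,0],[2,98]).round(),'y',np.percentile(S[q,1],[2,98]).round())
print('side')
import numpy as np
from rig import r
c=r.get_calibration('side');d=np.load('pics/s2.npy');u,v,P=cloud(c,d);T=np.array([.5427,-.0915,.0969])
S=np.c_[(P-T)[:,:2]@X,(P-T)[:,:2]@Y,(P-T)[:,2]]*1000
for lo in range(25,150,8):
    q=(abs(S[:,0])<60)&(abs(S[:,1])<110)&(S[:,2]>=lo)&(S[:,2]<lo+8)
    if q.sum(): print(lo,q.sum(),'x',np.percentile(S[q,0],[2,98]).round(),'y',np.percentile(S[q,1],[2,98]).round())
```

```text
25 152 x [-12. -10.] y [-9.  8.]
33 176 x [-12. -10.] y [-9.  9.]
41 234 x [-12.  -7.] y [-9.  9.]
49 240 x [-12. -10.] y [-10.   9.]
57 249 x [-12.   1.] y [-10.   9.]
65 84 x [-12.  -9.] y [-2.  2.]
73 65 x [-12.   8.] y [-2.  2.]
81 40 x [-10.  10.] y [-1.  2.]
89 6 x [ 8. 11.] y [2. 2.]
97 28 x [-31.   2.] y [-75.  75.]
105 4252 x [-34.   2.] y [-77.  78.]
113 9442 x [-34.  -5.] y [-73.  74.]
121 21262 x [-34. -15.] y [-69.  73.]
129 6326 x [-32. -18.] y [-46.  25.]
137 17313 x [-24. -22.] y [-52.  53.]
145 5626 x [-24. -18.] y [-48.  50.]
side
25 21 x [-14.   8.] y [-9.  5.]
33 35 x [-14.   7.] y [-11.   7.]
41 32 x [-15.   9.] y [-10.   7.]
49 29 x [-13.   9.] y [-11.   9.]
57 28 x [-15.   5.] y [-11.   7.]
65 32 x [-16.   7.] y [-13.   8.]
73 34 x [-15.   7.] y [-14.   7.]
81 28 x [-15.   1.] y [-14.  14.]
89 16 x [-14.   7.] y [-17.  -5.]
97 3 x [-16.  -4.] y [-25. -19.]
105 94 x [-35.  29.] y [-83.  76.]
113 165 x [-36.  27.] y [-82.  75.]
121 203 x [-36.  20.] y [-82.  75.]
129 181 x [-36.  28.] y [-88.  77.]
137 177 x [-35.  24.] y [-90.  77.]
145 560 x [-34.  26.] y [-89.  85.]
```

Call:
play_rows(deltas=[0,0,-0.03,0,0,0,0.07,-0.03,0,0,0,0.07,-0.03,0,0,0,0.07,-0.03,0,0])

```text
time_s: 4.85
position: [0.5399, -0.021, 0.1269]
tool_rot: [[-0.999, -0.04, -0.0], [-0.04, 0.999, -0.0], [0.0, -0.0, -1.0]]
ft_force: [0.3, -0.3, -0.8]
opening: 0.0003
grip_force: 0.0
```

All of the tool sits 26 mm higher than reported, so I'll use z_cmd = z_tip − 0.026. The push is repeated with the tip at 0.098.

Call:
play_rows(deltas=[0,0,0.03,0,0,0,0,0.055,0,0,0,-0.01,0.055,0,0,0,-0.02,0.055,0,0,0,-0.027,0.055,0,0,0,-0.034,0.055,0,0,0,-0.04,0.055,0,0,0,-0.046,0.055,0,0])

```text
time_s: 5.85
position: [0.5418, -0.0682, 0.0721]
tool_rot: [[-0.999, -0.038, 0.0], [-0.038, 0.999, -0.0], [-0.0, -0.0, -1.0]]
ft_force: [-0.0, 0.5, 0.8]
opening: 0.0006
grip_force: 0.3
```

Call:
play_rows(deltas=[0,-0.005,0,0,0,0,-0.01,0,0,0,0,-0.015,0,0,0,0,-0.019,0,0,0,0,-0.023,0,0,0,0,-0.027,0,0,0,0,-0.03,0,0,0,0,-0.03,0,0,0])

```text
time_s: 6.85
position: [0.5429, -0.0979, 0.0719]
tool_rot: [[-0.999, -0.038, 0.0], [-0.038, 0.999, -0.0], [-0.0, -0.0, -1.0]]
ft_force: [-0.0, 0.0, 0.2]
opening: 0.0004
grip_force: 0.0
```

```bash
cat >> h.py <<'E'
def barpts(r):
    c=r.get_calibration('side');p,d=r.grab_frame('side')
    m=red(p);u,v,P=cloud(c,d);S=np.c_[(P[:,:2]-O)@X,(P[:,:2]-O)@Y,P[:,2]]*1000
    q=m[v,u]&(abs(S[:,0])<62)&(S[:,1]<-120)&(S[:,1]>-230)&(S[:,2]>80)&(S[:,2]<140)
    return p,d,np.c_[u,v,S][q].round().astype(int)
E
python3 - <<'E'
from rig import r
from h import *
p,d,q=barpts(r);print(len(q),np.median(q,0),q[:6].tolist(),q[-6:].tolist());print(r.read_state()['position'],r.read_state()['ft_force'])
E
```

```text
117 [ 320.  218.   -5. -204.  114.] [[338, 210, 52, -201, 116], [339, 210, 54, -202, 116], [336, 211, 47, -200, 114], [337, 211, 49, -201, 114], [338, 211, 47, -207, 118], [339, 211, 55, -202, 113]] [[308, 224, -43, -206, 112], [309, 224, -42, -208, 113], [302, 225, -58, -201, 112], [303, 225, -57, -204, 113], [304, 225, -56, -207, 115], [305, 225, -53, -206, 113]]
[ 0.54289383 -0.09768753  0.07193215] [-0.00065762  0.09418463 -0.48722939]
```

The bar is now up at stand y≈−204 mm, z≈0.114, as it should be. Next I'll raise the tool and measure the wheel angle from the steep tooth edges in both views.

Call:
play_rows(deltas=[0,0.01,0,0,0,0.03,0.04,-0.06,0,0,0.07,0.1,-0.09,0,0,0.07,0.1,-0.09,0,0,0.07,0.1,-0.09,0,0])

```text
time_s: 7.52
position: [0.469, 0.002, 0.1629]
tool_rot: [[-0.999, -0.042, 0.002], [-0.042, 0.999, 0.002], [-0.002, 0.002, -1.0]]
ft_force: [0.2, -0.8, -0.8]
opening: 0.0007
grip_force: 0.0
```

```bash
cat >> h.py <<'E'
def teeth(p,c,thr=135):
    H,S,V=cv2.split(cv2.cvtColor(p,cv2.COLOR_BGR2HSV))
    m=(S<40)&(V>thr)
    v,u=np.nonzero(m);P=plane(c,np.c_[u,v],.058);Q=np.c_[(P[:,:2]-O)@X,(P[:,:2]-O)@Y];R=np.hypot(*Q.T)*1000
    k=(R>90)&(R<126);mm=np.zeros(m.shape,bool);mm[v[k],u[k]]=1
    out=[]
    for ce,s,b in blobs(mm,25):
        y,x=np.nonzero(b);P=plane(c,np.c_[x,y],.058);q=np.c_[(P[:,:2]-O)@X,(P[:,:2]-O)@Y]
        a0=np.arctan2(q[:,1].mean(),q[:,0].mean());a=np.degrees(a0+(np.arctan2(q[:,1],q[:,0])-a0+np.pi)%(2*np.pi)-np.pi)
        rr=np.hypot(*q.T)*1000;k=(rr>100)&(rr<116)
        out.append((round(np.degrees(a0),1),round(np.percentile(a[k],3),1),round(np.percentile(a[k],97),1),len(y)))
    return sorted(out)
def pins(p,c):
    H,S,V=cv2.split(cv2.cvtColor(p,cv2.COLOR_BGR2HSV))
    return H,S,V
E
python3 - <<'E'
from rig import r
from h import *
s=r.read_state();print(s['time_s'],s['position'])
w=np.load('pics/w1.npz')
for n,p,c in(('top0',cv2.imread('pics/top0.png'),r.get_calibration('top')),('w1',cv2.imread('pics/w1.png'),w)):
    print(n)
    for t in teeth(p,c): print(t,'cw edge mod36',round(t[1]%36,1),'mid',round((t[1]+t[2])/2%36,1))
p,d=r.grab_frame('top');cv2.imwrite('pics/top1.png',p)
cw=r.get_calibration('wrist');p,d=r.grab_frame('wrist');cv2.imwrite('pics/w2.png',p);np.savez('pics/w2.npz',d=d,**cw)
print('w2')
for t in teeth(p,cw): print(t,'cw edge mod36',round(t[1]%36,1),round((t[1]+t[2])/2%36,1))
print('nose-edge ref',(-87.35)%36)
E
```

```text
7.525 [0.46896142 0.00200336 0.16289795]
top0
(np.float64(-144.3), np.float64(-154.5), np.float64(-134.1), 114) cw edge mod36 25.5 mid 35.7
(np.float64(-108.7), np.float64(-118.1), np.float64(-98.9), 108) cw edge mod36 25.9 mid 35.5
(np.float64(-72.1), np.float64(-81.5), np.float64(-61.9), 103) cw edge mod36 26.5 mid 0.3
(np.float64(-36.1), np.float64(-45.9), np.float64(-25.7), 103) cw edge mod36 26.1 mid 0.2
(np.float64(0.2), np.float64(-9.5), np.float64(10.6), 104) cw edge mod36 26.5 mid 0.5
(np.float64(35.9), np.float64(25.8), np.float64(46.7), 106) cw edge mod36 25.8 mid 0.2
(np.float64(71.8), np.float64(61.6), np.float64(83.3), 110) cw edge mod36 25.6 mid 0.5
(np.float64(107.8), np.float64(96.8), np.float64(119.4), 116) cw edge mod36 24.8 mid 0.1
(np.float64(143.5), np.float64(132.9), np.float64(154.4), 111) cw edge mod36 24.9 mid 35.7
(np.float64(179.3), np.float64(169.4), np.float64(190.6), 119) cw edge mod36 25.4 mid 0.0
w1
(np.float64(-179.9), np.float64(-190.9), np.float64(-168.5), 1043) cw edge mod36 25.1 mid 0.3
(np.float64(-144.0), np.float64(-154.2), np.float64(-133.4),
[... 244 characters left out ...]
(96.8), np.float64(119.5), 823) cw edge mod36 24.8 mid 0.2
(np.float64(144.2), np.float64(132.8), np.float64(156.2), 981) cw edge mod36 24.8 mid 0.5
w2
(np.float64(-144.9), np.float64(-154.4), np.float64(-135.4), 857) cw edge mod36 25.6 35.1
(np.float64(41.3), np.float64(34.4), np.float64(46.8), 248) cw edge mod36 34.4 4.6
(np.float64(67.3), np.float64(60.6), np.float64(74.0), 395) cw edge mod36 24.6 31.3
(np.float64(108.7), np.float64(97.1), np.float64(121.1), 823) cw edge mod36 25.1 1.1
(np.float64(144.4), np.float64(132.5), np.float64(156.5), 990) cw edge mod36 24.5 0.5
(np.float64(179.9), np.float64(169.0), np.float64(190.9), 1017) cw edge mod36 25.0 35.9
nose-edge ref 20.650000000000006
```

View pics/w2.png

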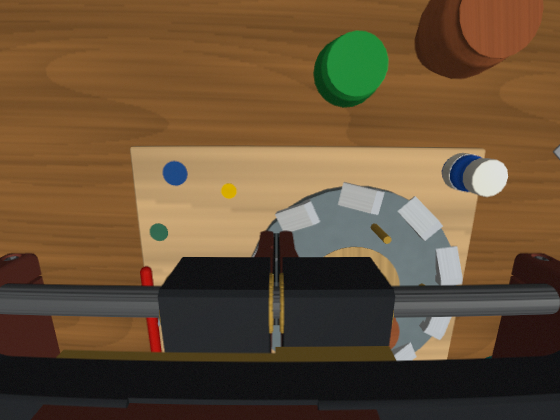

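The steep edges sit at 25.2° (mod 36°), against the nose reference of 20.65°. That puts the wheel at about −0.08 rad, so a 36° turn lands mid-valley. The wrist view shows the bar up at (148,300) and the target pin at (381,233). I'll go behind that pin.

Call:
play_rows(deltas=[-0.016,0.04,0,0,0,-0.031,0.076,0,0,0,-0.031,0.076,0.04,0,0,-0.031,0.076,0.08,0,0,-0.031,0.076,0.119,0,0,-0.031,0.076,0.119,0,0,-0.031,0.076,0.119,0,0])

```text
time_s: 8.5
position: [0.498, 0.076, 0.0435]
tool_rot: [[-0.999, -0.037, 0.0], [-0.037, 0.999, -0.0], [-0.0, -0.0, -1.0]]
ft_force: [0.0, 0.1, 0.7]
opening: 0.0006
grip_force: 0.0
```

```bash
cat >> h.py <<'E'
def where(r):
    s=r.read_state();t=s['position'][:2]-O
    print('t',s['time_s'],'tcp stand mm',(t@X*1000).round(1),(t@Y*1000).round(1),'z',s['position'][2].round(4),'F',np.round(s['ft_force'],1))
def cwmod(r):
    p,d=r.grab_frame('top');c=r.get_calibration('top');T=[t for t in teeth(p,c) if t[3]>95 and t[3]<125]
    for t in T: print(t,round(t[1]%36,1),round((t[1]+t[2])/2%36,1))
    return p
E
python3 -c "
from rig import r
from h import *
where(r)"
```

```text
t 8.5 tcp stand mm -77.5 -11.6 z 0.0435 F [0.  0.1 0.7]
```

Call:
play_rows(deltas=[0,0.008,0,0,0,0,0.014,0,0,0,0,0.02,0,0,0,-0.002,0.026,0,0,0,-0.004,0.032,0,0,0,-0.007,0.038,0,0,0,-0.011,0.043,0,0,0,-0.015,0.048,0,0,0,-0.017,0.051,0,0,0,-0.017,0.051,0,0,0])

```text
time_s: 9.75
position: [0.5124, 0.1289, 0.0429]
tool_rot: [[-0.999, -0.039, 0.0], [-0.039, 0.999, 0.0], [-0.0, 0.0, -1.0]]
ft_force: [-0.2, -0.8, 0.4]
opening: 0.0004
grip_force: 0.0
```

```bash
python3 -c "
from rig import r
from h import *
where(r);p=cwmod(r);cv2.imwrite('pics/top2.png',p)
where(r)
c=r.get_calibration('wrist');p,d=r.grab_frame('wrist');cv2.imwrite('pics/w3.png',p)
print('wrist');[print(t,round(t[1]%36,1),round((t[1]+t[2])/2%36,1)) for t in teeth(p,c)]"
```

```text
t 9.75 tcp stand mm -61.1 40.8 z 0.0429 F [-0.2 -0.8  0.4]
(np.float64(-137.2), np.float64(-147.4), np.float64(-126.1), 119) 32.6 7.2
(np.float64(-101.0), np.float64(-110.7), np.float64(-90.9), 113) 33.3 7.2
(np.float64(-65.0), np.float64(-75.0), np.float64(-54.0), 110) 33.0 7.5
(np.float64(-28.9), np.float64(-38.6), np.float64(-18.4), 105) 33.4 7.5
(np.float64(7.2), np.float64(-2.4), np.float64(17.7), 102) 33.6 7.6
t 9.8 tcp stand mm -61.1 40.7 z 0.0429 F [-0.2 -0.6 -0.2]
wristTraceback (most recent call last):
  File "<string>", line 7, in <module>
    print('wrist');[print(t,round(t[1]%36,1),round((t[1]+t[2])/2%36,1)) for t in teeth(p,c)]
                                                                                 ~~~~~^^^^^
  File "h.py", line 38, in teeth
    out.append((round(np.degrees(a0),1),round(np.percentile(a[k],3),1),round(np.percentile(a[k],97),1),len(y)))
                                              ~~~~~~~~~~~~~^^^^^^^^
    return _quantile_unchecked(
        a, q, axis, out, overwrite_input, method, keepdims, weights)
    return _ureduce(a,
                    func=_quantile_ureduce_func,
    ...<5 lines>...
                    overwrite_input=overwrite_input,
                    method=method)
    r = func(a, **kwargs)
    result = _quantile(arr,
                       quantiles=q,
    ...<2 lines>...
                       out=out,
                       weights=wgt)
    slices_having_nans = np.isnan(arr[-1, ...])
                                  ~~~^^^^^^^^^
IndexError: index -1 is out of bounds for axis 0 with size 0
```

The wheel has turned 28.8°, which agrees with the pin geometry. The rest is 7.2°, so about 7 mm more.

Call:
play_rows(deltas=[-0.003,0.003,0,0,0,-0.006,0.005,0,0,0,-0.008,0.007,0,0,0,-0.008,0.007,0,0,0,-0.008,0.007,0,0,0])

```text
time_s: 10.48
position: [0.5202, 0.1359, 0.043]
tool_rot: [[-0.999, -0.038, 0.001], [-0.038, 0.999, 0.0], [-0.001, 0.0, -1.0]]
ft_force: [0.5, 0.1, 0.0]
opening: 0.0003
grip_force: 0.2
```

```bash
python3 -c "
from rig import r
from h import *
where(r);cwmod(r)"
```

```text
t 10.475 tcp stand mm -53.0 47.5 z 0.043 F [0.5 0.1 0. ]
(np.float64(-144.3), np.float64(-154.5), np.float64(-133.4), 123) 25.5 0.1
(np.float64(-108.0), np.float64(-118.0), np.float64(-97.4), 116) 26.0 0.3
(np.float64(-71.9), np.float64(-81.5), np.float64(-61.3), 107) 26.5 0.6
(np.float64(-35.4), np.float64(-44.8), np.float64(-25.1), 103) 27.2 1.0
(np.float64(0.6), np.float64(-9.1), np.float64(10.9), 104) 26.9 0.9
```

The total turn is 35.6°, so the wheel is mid-valley. Now I'll back off, lift and go to the far side of the raised bar.

Call:
play_rows(deltas=[0,-0.012,0,0,0,0,-0.012,-0.06,0,0,0,-0.012,-0.12,0,0,-0.004,-0.06,-0.12,0,0,-0.013,-0.28,-0.12,0,0,-0.013,-0.28,-0.12,0,0,-0.013,-0.28,-0.12,0,0,-0.013,-0.28,-0.12,0,0,-0.013,-0.28,-0.12,0,0,-0.013,-0.28,-0.12,0,0])

```text
time_s: 11.78
position: [0.5434, -0.1431, 0.1628]
tool_rot: [[-0.999, -0.038, -0.0], [-0.038, 0.999, 0.001], [0.0, 0.001, -1.0]]
ft_force: [-0.1, 1.0, -0.0]
opening: 0.0005
grip_force: 0.0
```

```bash
python3 -c "
from rig import r
from h import *
where(r);cwmod(r);p,d,q=barpts(r);print(len(q),np.median(q,0))"
```

```text
t 11.775 tcp stand mm -40.6 -232.2 z 0.1628 F [-0.1  1.  -0. ]
(np.float64(-144.4), np.float64(-153.9), np.float64(-134.1), 120) 26.1 0.0
(np.float64(-108.0), np.float64(-118.0), np.float64(-97.4), 115) 26.0 0.3
(np.float64(-71.9), np.float64(-81.5), np.float64(-61.3), 107) 26.5 0.6
(np.float64(-35.4), np.float64(-44.9), np.float64(-25.1), 103) 27.1 1.0
(np.float64(0.6), np.float64(-9.1), np.float64(10.9), 104) 26.9 0.9
(np.float64(36.7), np.float64(26.4), np.float64(47.5), 110) 26.4 1.0
(np.float64(72.3), np.float64(61.1), np.float64(83.7), 114) 25.1 0.4
101 [ 321.  218.   -4. -205.  114.]
```

Call:
play_rows(deltas=[0,0,0.05,0,0,0,0,0.091,0,0,0,0,0.091,0,0,0,0.01,0.091,0,0,0,0.016,0.091,0,0,0,0.022,0.091,0,0,0,0.028,0.091,0,0,0,0.034,0.091,0,0,0,0.039,0.091,0,0,0,0.044,0.091,0,0])

```text
time_s: 13.12
position: [0.5418, -0.0992, 0.0718]
tool_rot: [[-0.999, -0.038, -0.0], [-0.038, 0.999, 0.0], [0.0, 0.0, -1.0]]
ft_force: [-0.0, 0.9, 0.3]
opening: 0.0005
grip_force: 0.0
```

Call:
play_rows(deltas=[0,0.005,0,0,0,0,0.01,0,0,0,0,0.015,0,0,0,0,0.018,0,0,0,0,0.018,0,0,0,0,0,0,0,0,0,-0.02,0,0,0,0,-0.03,-0.05,0,0,0,-0.03,-0.1,0,0,0,-0.03,-0.1,0,0])

```text
time_s: 14.38
position: [0.5452, -0.1324, 0.1757]
tool_rot: [[-0.999, -0.036, 0.007], [-0.036, 0.999, -0.001], [-0.007, -0.001, -1.0]]
ft_force: [0.5, -0.2, -0.3]
opening: 0.0004
grip_force: 0.0
```

```bash
python3 -c "
from rig import r
from h import *
where(r);cwmod(r);p,d,q=barpts(r);print(len(q),np.median(q,0))
cv2.imwrite('pics/s3.png',cv2.resize(p[150:290,190:400],None,fx=3.8,fy=3.8,interpolation=cv2.INTER_CUBIC))"
```

```text
t 14.375 tcp stand mm -38.3 -221.6 z 0.1757 F [ 0.5 -0.2 -0.3]
(np.float64(-144.3), np.float64(-153.9), np.float64(-134.1), 118) 26.1 0.0
(np.float64(-108.0), np.float64(-118.0), np.float64(-97.4), 115) 26.0 0.3
(np.float64(-71.8), np.float64(-81.5), np.float64(-61.0), 109) 26.5 0.8
(np.float64(-35.3), np.float64(-44.7), np.float64(-25.1), 102) 27.3 1.1
(np.float64(0.6), np.float64(-9.1), np.float64(10.9), 104) 26.9 0.9
(np.float64(36.5), np.float64(25.8), np.float64(47.7), 111) 25.8 0.8
(np.float64(72.2), np.float64(61.1), np.float64(83.7), 115) 25.1 0.4
79 [ 309.  207.   -4. -151.  115.]
```

View pics/s3.png

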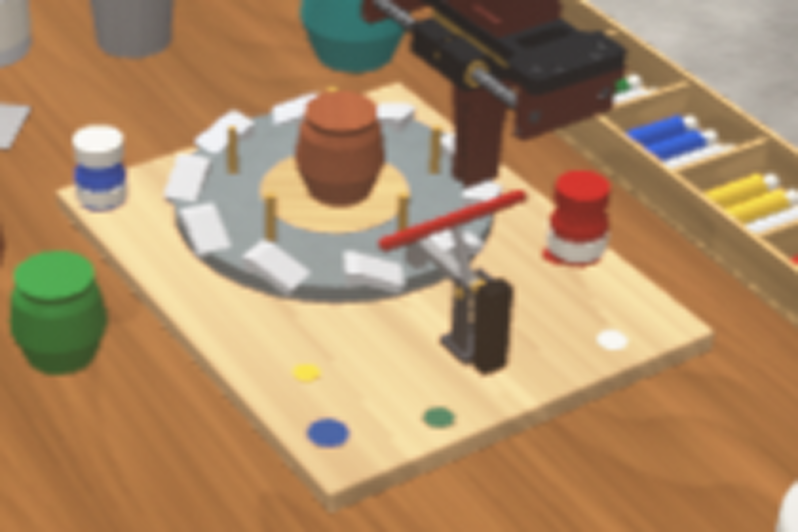

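The picture shows the bar back at its starting place (pixel 309,207, the same as before), the pawl home between teeth, the pot standing in the middle and the jars in place. The robot touches nothing, so I'll hand the job in.

Call:
play_rows(deltas=[0,0,0,0,0,0,0,0,0,0,0,0,0,0,0,0,0,0,0,0])

```text
time_s: 14.98
position: [0.543, -0.1296, 0.1716]
tool_rot: [[-0.999, -0.038, -0.001], [-0.038, 0.999, -0.0], [0.001, -0.0, -1.0]]
ft_force: [0.2, 0.2, 0.7]
opening: 0.0005
grip_force: 0.0
```

```bash
python3 -c "
from rig import r
print(r.job_done())"
```

```text
the job is handed in; nothing more can be done
None
```

The job is handed in at about 15 s: the pawl was lifted onto its stop, the wheel turned back one notch (measured 35.6° of 36°), and the pawl dropped home; the pot and jars are where they were.

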